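Null the torsion balance and park it

TASK

Weigh the clamped specimen on the torsion balance: using only its hand slide, bring the beam from its rest to level (pointer within half a division of the middle mark) and keep it there for at least six seconds without a break while it tends to fall off to either side. Then lower the beam gently back onto the rest stand on the specimen side, so that it lies there by itself, and let go of the slide. Never touch the beam or what it carries, do not let it bang onto either rest stand, and leave everything else on the table alone.

Things in the scene. Friction and masses are not known exactly. Their poses are not given: they have to be found in the camera images.
- balance: fixed torsion balance: white base plate 300 mm (x, from -160 to +140) by 500 mm (y), 20 mm thick, with a black fork carrying the beam and a track with the hand slide on the robot's side. Origin on the table, midway along the beam but 50 mm nearer the robot than it; x away from the robot, y along beam and track towards the specimen's end. Place and yaw vary
- beam: the beam: aluminium bar 400 mm long (y), 12 x 16 mm, with mast and thin pointer, turning about the balance's x at (50, 0, 190) mm: its origin. Axes as the balance's when level; tilt = turn about x, + raises the specimen's end (+y). Lies at -0.25 rad at first; stands stop it at -0.25 and +0.25. Nominal tilt acceleration = (0.045*tilt + 0.6*(drive - d0))/0.031 - 0.2*rate, rad/s2; drive, d0 in m
- sample: specimen in a round black clamp, 62 mm across, 40 mm high, fixed on the beam's +y end 200 mm from the pivot; nominally 0.35 kg, unknown within 3.5 percent. So d0, the drive value that balances the level beam, is nominally 0.07 m but lies anywhere from 0.03 to 0.11 m. Origin: its centre
- counterweight: steel cylinder 40 mm across, 36 mm high, 0.35 kg, fixed on the -y end of the beam, 200 mm from the pivot. Origin: its centre
- bob: brass disc 38 mm across, 16 mm thick, on the mast 85 mm above the pivot; nominally 0.11 kg, unknown within 20 percent. It makes the beam top-heavy (0.095 N m per rad), more than the torsion spring (0.05) makes up for: the beam falls away from level to either side, net 0.025 to 0.065 N m per rad. Moment of inertia about the pivot 0.031 kg m2. Origin: its centre
- drive (a joint): travel (m) of the hand slide along the balance's y, -0.025 to +0.165, + towards the specimen; starts at 0 (at y = -70 mm). It turns an aluminium drum on the beam's axis by 12 rad per m, which winds a soft torsion spring (0.05 N m per rad) that acts on the beam: + raises the specimen's end, - lowers it, by 0.6 N m per m. Stays where left (friction about 1.5 N)
- drive_grip (a point): grip point of the slide's upright white grip block, 24 (x) by 30 (y) by 50 mm tall: on its middle axis, 75 mm above the table (block top 95, foot 45 mm, on a black carriage 44 by 46 mm). On the balance's x = -120 mm line; axes as the balance's. Grip it from above, across x or y; the drum's front face stands 116 mm beyond it, the beam 170 mm, at 190 mm height
- pointer_tip (a point): lower end of the pointer, 125 mm below the pivot when level, in front of the scale plate on the side away from the robot; it moves 12.5 mm along y for each 0.1 rad (to + for positive tilt); the scale has marks every 20 mm, the longest one, the middle mark, straight below the pivot
- rest_sample: rest stand (loose, 0.6 kg) under the specimen's arm, 135 mm from the pivot, on the base plate under the beam, foot 60 (x) by 50 mm, 127 mm high, with a round rubber top. Origin: centre of its underside
- rest_counter: the same rest stand under the counterweight's arm, 135 mm from the pivot, on the base plate under the beam, foot 60 (x) by 50 mm, 127 mm high, with a round rubber top. Origin: centre of its underside
- mount_a: bystander: a loose specimen mount, black disc 30 mm across, 18 mm high, standing on the base plate between track and beam on the specimen side. Origin: centre of its underside
- mount_b: bystander: the same, on the counterweight side
- mouse: bystander: black computer mouse 110 by 60 by 34 mm. Origin: underside
- mount_tray: bystander: clear divided tray 160 by 110 by 35 mm. Origin: underside
- oil: bystander: small amber bottle 44 mm across, 85 mm high. Origin: underside
- slide_box: bystander: flat wooden box 100 by 180 by 35 mm. Origin: underside
- driver: bystander: small screwdriver, 160 mm, lying. Origin: underside
- pen_cup: bystander: white ceramic cup 72 mm across, 95 mm high. Origin: underside

How it is judged:
By the outcome, as a careful person would: the job done as asked, in the order asked, and still so for the second after the job is handed in, with the robot touching nothing.
It also fails if it takes over 72 s, if anything falls off the work surface, if the arm or the gripper's body presses on something with over 40 N, if the wrist force passes 120 N, or if a joint passes its speed limit or range.

ROBOT

A 7-joint arm with a two-finger parallel gripper is mounted at the origin on the work surface. World frame = base frame: x ahead of the robot, y to its left, z up, the work surface at z = 0. Lengths are in m, angles in rad, forces in N, time in s.
With the tool pointing down it reaches from about 0.4 to 0.85 m from the base axis. Payload 10.4 kg.
Tool frame: the origin (TCP) lies at the very end of the fingers, on their centre line; the grasp point (between the pads) lies 19 mm behind it; z points along the fingers, y is the line along which they close (so a half turn about z gives the same grasp; the last joint's range is limited). The gripper opens to 87 mm and grips with 3 to 60 N. Pads are 19 mm wide; open, the fingers measure 117 mm over their backs; the gripper's body (75 mm by 190 mm) begins 51 mm behind the grasp point.
Start: joints at [1.254, 0.332, -0.065, 1.46, 0.022, 1.35, -0.088], TCP at [0.181, -0.598, 0.223] pointing down, gripper open.
Joint ranges: [-2.6, 2.6], [-0.5, 2.12], [-1.47, 1.34], [0.16, 2.42], [-1.27, 4.41], [0.06, 2.06], [-2.6, 2.6]. Speed limits (rad/s): [2.22, 2.22, 2.79, 2.79, 3.14, 3.14, 3.14].

INTERFACE

Orientations are given as a unit quaternion [x, y, z, w].
In Python, from bench import status, camera, order gives the robot as it stands.
- The arm moves only by the tool jog_arm, never from a script. Its argument "plan" is a list of rows, each a list of 7 numbers: the turn, a rotation vector about the tool's x, y, z in rad, then the shift along the tool's x, y, z in mm, then the opening, from -1 (shut) to 1 (fully open). A call has 1 to 12 rows; each row is the pose to reach, as a shift and turn from the pose commanded when the call began, along the tool's axes at that moment; what a row does not reach only later rows make up. A row lasts 1/10 s, in which the tool goes at most 50 mm and 8.59 degrees, less where a joint would pass 70% of its speed; a pose out of reach is approached as far as the arm can. A call with a gripper value outside its range is refused whole. The fingers move at their own pace and stop on an object; "squeeze" is the grip in N (left out, the last holds). Time passes only in rows, so rows that repeat a pose let the fingers close. It gives the time, the measured TCP pose, the force, the opening and the grip force at its end, in the units of the state.
- status.read_state(): the state, without advancing time (a new reading comes with each control period).
- camera(name): name is "side" or "top"; returns a dict with "image" (480x640x3 uint8, red, green, blue), "z_map" (480x640 float32, m along the optical axis (not along the pixel's ray), 0 where there is no reading), "fx", "fy", "cx", "cy" (pixels), "world_from_camera" (4x4, takes a point from camera to world coordinates). Camera axes: x right, y down, z forward; pixel columns grow to the right and rows downward; lengths in m; the calibration is good to about 2 mm. A picture is of the moment at which its call begins.
- order.close_job(): hands the job in; it is judged then, once.
The state is a dict: "time": time; "joint_positions": joint angles; "joint_vel": joint speeds; "joint_torque": joint torques, N m; "ee_pos": TCP position; "eef_rot": TCP orientation; "ft_force": force on the tool from outside, world axes, zero at the start; "torque": the same for the moment, N m; "width": finger opening in m; "grip_force": force on a finger pad.
Only numpy, scipy, OpenCV 4.12 (cv2) and the standard library are available. Lean on these libraries where they do the work, as an engineer would, in place of code of your own. Each camera call takes 0.05 s, during which the arm holds its last target. There are 200 camera calls.

## Working session

There is one attempt and no reset: what is moved stays moved. The work goes in short steps, Python scripts to look and compute and a tool call to move; the robot and the scene stay as the last step left them, time stands still between calls to the robot, and variables do not carry over. Pictures are saved under pics/ and viewed, at most 10 in all, crops included, and the job is handed in when it is done.

Besides the shell and the picture viewer there is one more tool, called after ">>>" as name([rows], argument=value, ...), one row to a line, values as JSON. jog_arm: Moves the arm, as the interface text tells. Its arguments: {"type":"object","properties":{"plan":{"type":"array"},"squeeze":{"type":"number"}},"required":["plan"]}

```bash
ls; mkdir -p pics
python3 - <<'E'
from bench import status, camera
import cv2,numpy as np
s=status.read_state(); print({k:np.round(v,3) for k,v in s.items()})
for n in("top","side"):
    c=camera(n); cv2.imwrite(f"pics/{n}0.png",c["image"][:,:,::-1]); np.savez(f"{n}0.npz",**c)
    print(n,c["fx"],c["cx"],c["cy"],np.round(c["world_from_camera"],3).tolist())
E
```

```text
pics
{'time': np.float64(0.0), 'joint_positions': array([ 1.254,  0.333, -0.065,  1.461,  0.022,  1.35 , -0.088]), 'joint_vel': array([ 0.   ,  0.   , -0.002,  0.001,  0.001,  0.   ,  0.   ]), 'joint_torque': array([-0.0000e+00, -6.2325e+01,  2.4000e-02, -3.8990e+01, -6.1000e-02,
        4.0000e-02,  0.0000e+00]), 'ee_pos': array([ 0.181, -0.598,  0.222]), 'eef_rot': array([ 0.989,  0.146, -0.   , -0.001]), 'ft_force': array([-0.608, -0.527,  0.488]), 'torque': array([-0.025, -0.01 , -0.035]), 'grip_force': np.float64(0.0), 'width': np.float64(0.087)}
top 506.1193509750511 320.44723646823235 245.7928762410127 [[0.02, -0.996, 0.088, 0.405], [-1.0, -0.02, -0.003, -0.004], [0.005, -0.088, -0.996, 1.524], [0.0, 0.0, 0.0, 1.0]]
side 451.7184265646018 321.2934384779542 235.84646812891262 [[-0.833, -0.338, 0.438, -0.037], [-0.553, 0.541, -0.634, 0.77], [-0.023, -0.77, -0.638, 0.949], [0.0, 0.0, 0.0, 1.0]]
```

View pics/top0.png

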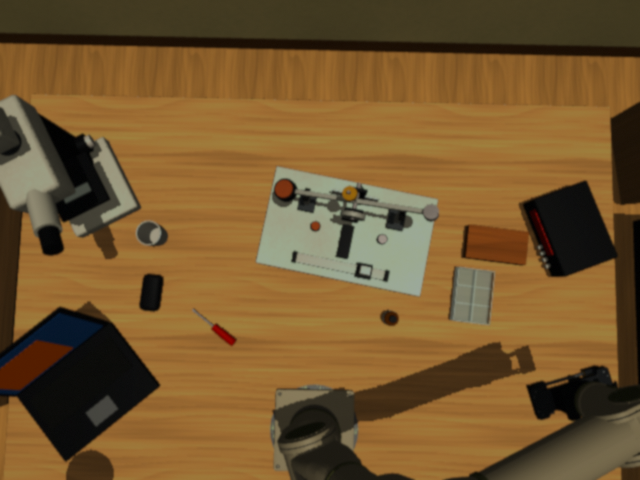

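View pics/side0.png

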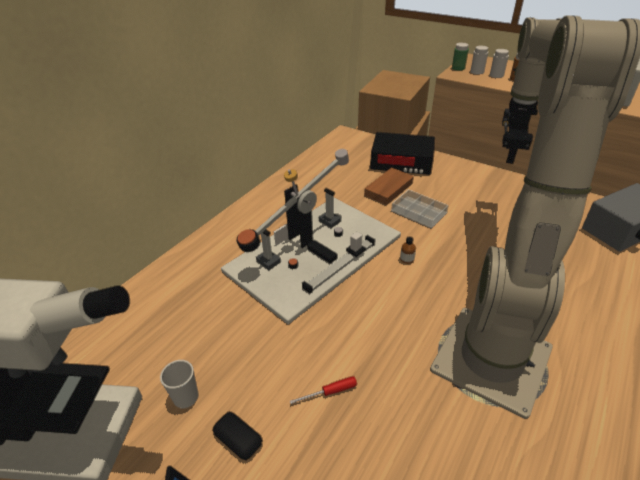

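The top view shows the plate with corners at about (277,167), (438,200), (420,296) and (257,263). The grip block is at about (366,270) and the red-topped specimen at (285,188). The side view shows the specimen end down at (248,240), the counterweight at (342,157), the bob at (290,175) and the oil bottle near the track. Next I'll enlarge both.

Run:
```python
import cv2
t=cv2.imread("pics/top0.png")[155:305,245:445]; s=cv2.imread("pics/side0.png")[140:325,215:405]
cv2.imwrite("pics/top0c.png",cv2.resize(t,None,fx=4,fy=4,interpolation=cv2.INTER_CUBIC))
s=cv2.resize(s,None,fx=3.2,fy=3.2,interpolation=cv2.INTER_CUBIC); cv2.imwrite("pics/side0c.png",s)
```

```text
(no output)
```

View pics/top0c.png

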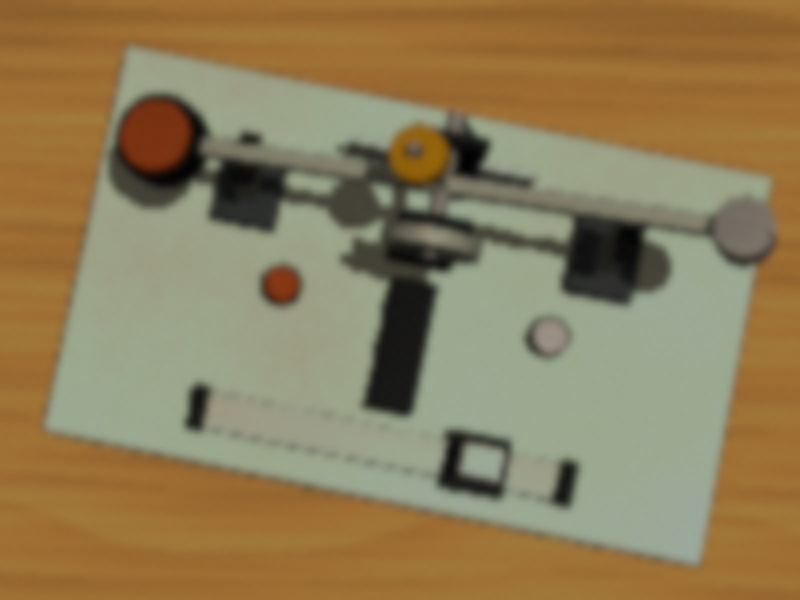

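View pics/side0c.png

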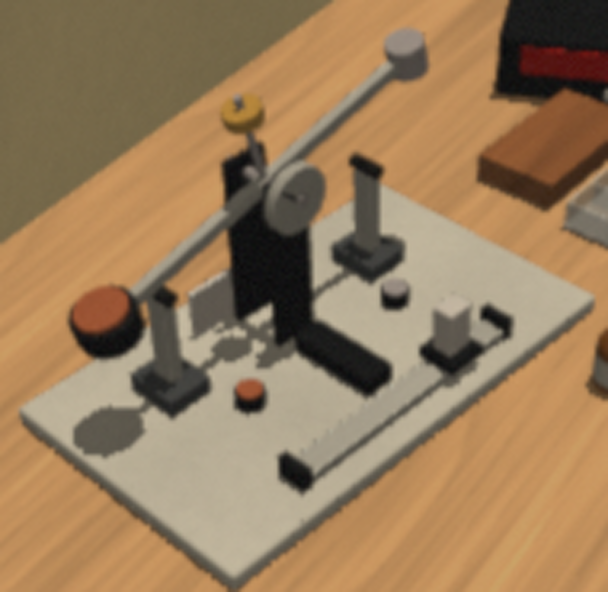

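The top crop has plate corners at (128,44), (772,178), (700,565) and (44,431), the grip block top centred at (484,461) and the red cap at (157,134). In the side crop the corners are (22,415), (235,583), (593,303) and (385,185), and the cap is at (106,307). I'll fit the balance pose and build the tilt estimator from these.

```bash
cat > h.py <<'E'
import numpy as np,cv2
from scipy.optimize import least_squares
from scipy.spatial.transform import Rotation as R
def proj(c,P):
    W=np.linalg.inv(c["world_from_camera"]); q=np.atleast_2d(P)@W[:3,:3].T+W[:3,3]
    return np.c_[c["fx"]*q[:,0]/q[:,2]+c["cx"],c["fy"]*q[:,1]/q[:,2]+c["cy"]]
def l2w(p,P):
    P=np.atleast_2d(P); r=R.from_euler('z',p[2]).as_matrix()
    return P@r.T+[p[0],p[1],0]
def w2l(p,P): return (np.atleast_2d(P)-[p[0],p[1],0])@R.from_euler('z',p[2]).as_matrix()
def cap(c,pose,rng=.3):
    """centroid px and mean local 3D point of red specimen cap"""
    im=c["image"].astype(int); m=((im[...,0]>90)&(im[...,0]>2.2*im[...,1])&(im[...,0]>3*im[...,2])).astype(np.uint8)
    n,lab,st,ce=cv2.connectedComponentsWithStats(m)
    best=None
    for i in range(1,n):
        if st[i,4]<40: continue
        v,u=np.nonzero(lab==i); z=c["z_map"][v,u]; ok=z>0; u,v,z=u[ok],v[ok],z[ok]
        if len(z)<20: continue
        z=np.median(z)
        C=np.array([(u.mean()-c["cx"])/c["fx"]*z,(v.mean()-c["cy"])/c["fy"]*z,z])
        W=c["world_from_camera"]; L=w2l(pose,W[:3,:3]@C+W[:3,3])[0]
        if np.hypot(L[0]-.05,L[1]-.2)<.06 and .1<L[2]<.32: best=(ce[i],L,st[i,4])
    return best
E
python3 - <<'E'
from h import *
t=dict(np.load("top0.npz"));s=dict(np.load("side0.npz"))
C=np.array([[.14,.25,.02],[.14,-.25,.02],[-.16,-.25,.02],[-.16,.25,.02]])
B=np.array([[-.12,-.07,.095]])
tp=np.array([[128,44],[772,178],[700,565],[44,431],[484,461]])/4+[245,155]
sp=np.array([[22,415],[385,185],[593,303],[235,583],[453,305]])/3.2+[215,140]
P=np.r_[C,B]
for w in ((1,0),(0,1),(1,1)):
    f=lambda p:np.r_[w[0]*(proj(t,l2w(p,P))-tp).ravel(),w[1]*(proj(s,l2w(p,P))-sp).ravel()]
    r=least_squares(f,[.6,0,-.2]); print(r.x,np.round(r.fun,1))
p=r.x; np.save("pose.npy",p)
print("grip",l2w(p,[-.12,-.07,.075]))
for c in(t,s): print(cap(c,p))
from bench import camera
for n in("top","side","side"): print(cap(camera(n),p))
E
```

```text
[ 0.59510316 -0.09113162 -0.18369381] [-0.5 -0.3  0.9 -0.6  0.5  0.7 -0.7  0.  -0.1  0.1 -0.  -0.  -0.  -0.
  0.  -0.  -0.  -0.  -0.  -0. ]
[ 0.58838529 -0.08494685 -0.18310236] [-0.   0.  -0.   0.  -0.   0.  -0.   0.  -0.   0.  -1.6 -1.  -1.2 -0.3
  2.1 -1.3  0.   0.3  0.6  1.1]
[ 0.5927317  -0.08936382 -0.18283451] [-1.2  0.6  0.3  0.1 -0.1  1.4 -1.3  0.9 -0.7  0.9 -1.7 -2.4 -1.6 -1.2
  1.4 -2.5 -0.3 -1.5  0.1 -0.2]
grip [[ 0.46200459 -0.13637897  0.075     ]]
(array([283.44444444, 188.25      ]), array([0.05354489, 0.19830581, 0.1607077 ]), np.int32(216))
None
(array([283.37962963, 188.22685185]), array([0.05360317, 0.19849763, 0.16066814]), np.int32(216))
None
None
```

```bash
cat >> h.py <<'E'
from bench import status,camera
def delta(target,yaw):
    """tool-frame shift (mm) and turn to TCP target with tool y along -balance y"""
    s=status.read_state(); Rt=R.from_quat(s["eef_rot"])
    g=R.from_matrix(np.array([[np.cos(yaw),np.sin(yaw),0],[np.sin(yaw),-np.cos(yaw),0],[0,0,-1]]))
    return np.round((Rt.inv()*g).as_rotvec(),3),np.round(1000*Rt.inv().apply(np.array(target)-s["ee_pos"]),1)
E
python3 - <<'E'
from h import *
s=dict(np.load("side0.npz")); print(s["image"][230:244:3,236:262:4].tolist())
print(delta([.463,-.1375,.2],-.183))
E
```

```text
[[[202, 153, 98], [199, 148, 94], [171, 111, 70], [157, 88, 55], [128, 75, 48], [163, 150, 128], [107, 102, 90]], [[202, 149, 95], [163, 98, 60], [152, 82, 51], [156, 85, 54], [157, 86, 54], [47, 44, 41], [83, 76, 66]], [[180, 134, 85], [152, 82, 49], [154, 84, 52], [152, 81, 50], [156, 85, 53], [33, 30, 27], [168, 127, 85]], [[127, 96, 64], [153, 83, 51], [155, 83, 52], [155, 84, 50], [123, 67, 42], [28, 28, 26], [137, 104, 70]], [[154, 115, 75], [124, 67, 43], [153, 84, 52], [113, 63, 40], [39, 31, 26], [20, 18, 19], [113, 101, 82]]]
(array([-0.001,  0.   ,  0.477]), array([ 403.3, -359.1,   22.4]))
```

>>> jog_arm([
  [0,0,0.05,34,-30,2,1],
  [0,0,0.1,67,-60,4,1],
  [0,0,0.15,101,-90,6,1],
  [0,0,0.2,135,-120,8,1],
  [0,0,0.25,168,-150,10,1],
  [0,0,0.3,202,-180,12,1],
  [0,0,0.35,235,-210,14,1],
  [0,0,0.4,269,-240,16,1],
  [0,0,0.44,303,-270,18,1],
  [0,0,0.477,336,-300,20,1],
  [0,0,0.477,370,-330,22,1],
  [0,0,0.477,403,-359,22,1],
])

```text
time: 1.45
ee_pos: [0.4633, -0.1361, 0.2005]
eef_rot: [0.996, -0.092, 0.0, 0.0]
ft_force: [1.2, -0.4, 0.5]
width: 0.0869
grip_force: 0.0
```

```bash
sed -i 's/2.2\*im\[...,1\])&(im\[...,0\]>3\*im\[...,2\])/1.65*im[...,1])/' h.py
python3 - <<'E'
from h import *
p=np.load("pose.npy")
for n in("top","side"):
    c=camera(n); print(cap(c,p)); cv2.imwrite(f"pics/{n}1.png",c["image"][:,:,::-1])
a=[cv2.imread("pics/top1.png")[140:320,220:460],cv2.imread("pics/side1.png")[120:300,210:450]]
cv2.imwrite("pics/both1.png",cv2.resize(np.hstack(a),None,fx=1.65,fy=1.65,interpolation=cv2.INTER_CUBIC))
s=status.read_state(); print(s["ee_pos"],s["joint_positions"],s["time"],delta([.463,-.1375,.2],-.183))
E
```

```text
(array([283.125     , 188.07758621]), array([0.05389242, 0.19929093, 0.16032666]), np.int32(232))
(array([246.06770833, 236.47916667]), array([0.04875366, 0.20114808, 0.16134911]), np.int32(192))
[ 0.46527691 -0.13185417  0.20081038] [ 0.67511944  0.064516   -0.50648371  1.83086301  0.0308939   1.25322255
 -1.58557331] 1.55 (array([-0.002, -0.001,  0.008]), array([-1.3,  6. ,  0.8]))
```

View pics/both1.png

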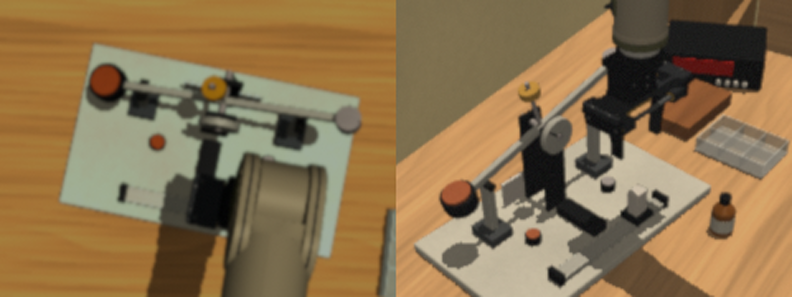

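The cap is clear in both views, at (108,82) in the left half and (458,195) in the right. The gripper is above the block with its fingers either side along the track. I'll descend.

>>> jog_arm([
  [0,0,0,0,0,0,1],
  [0,0,0,0,0,40,1],
  [0,0,0,0,0,80,1],
  [0,0,0,0,0,115,1],
  [0,0,0,0,0,135,1],
  [0,0,0,0,0,142,1],
  [0,0,0,0,0,142,1],
  [0,0,0,0,0,142,1],
  [0,0,0,0,0,142,1],
])

```text
time: 2.45
ee_pos: [0.4636, -0.1385, 0.0599]
eef_rot: [0.996, -0.092, 0.001, 0.0]
ft_force: [-0.4, -1.4, 1.0]
width: 0.087
grip_force: 0.0
```

Run:
```python
from h import *
p=np.load("pose.npy")
c=camera("side"); print(cap(c,p))
cv2.imwrite("pics/side2.png",cv2.resize(c["image"][160:280,280:440,::-1],None,fx=4,fy=4,interpolation=cv2.INTER_CUBIC))
s=status.read_state(); print(s["ee_pos"],s["time"],delta([.463,-.1375,.058],-.183),w2l(p,s["ee_pos"]))
```

```text
(array([245.98453608, 236.47938144]), array([0.04978564, 0.20095956, 0.16037232]), np.int32(194))
[ 0.46354088 -0.13835165  0.05973728] 2.5 (array([ 0.001, -0.002, -0.001]), array([-0.7, -0.7,  1.7])) [[-0.11813066 -0.07166047  0.05973728]]
```

View pics/side2.png

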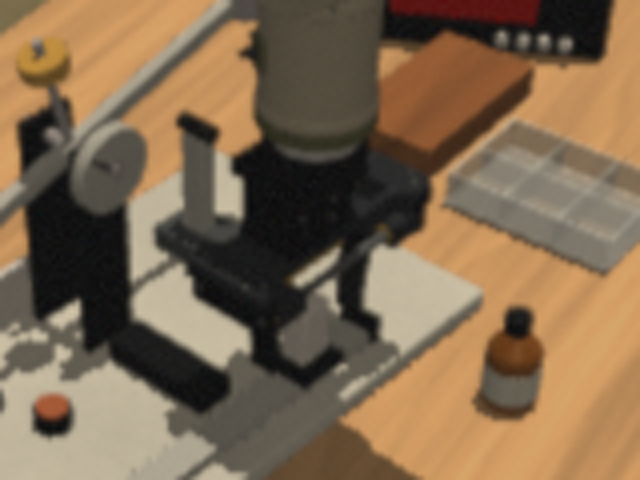

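The fingers straddle the block at about (305,335), clear of everything. Closing the gripper.

>>> jog_arm([
  [0,0,0,0,0,0,-1],
  [0,0,0,0,0,0,-1],
  [0,0,0,0,0,0,-1],
  [0,0,0,0,0,0,-1],
  [0,0,0,0,0,0,-1],
  [0,0,0,0,0,0,-1],
], squeeze=25)

```text
time: 3.1
ee_pos: [0.4628, -0.1379, 0.0585]
eef_rot: [0.996, -0.091, -0.0, 0.0]
ft_force: [-0.6, 0.1, 0.2]
width: 0.0474
grip_force: 0.0
```

Run:
```python
from h import *
p=np.load("pose.npy")
for n in ("top","side"): print(cap(camera(n),p))
s=status.read_state(); print(s["time"],s["width"],s["grip_force"],s["ft_force"],w2l(p,s["ee_pos"]),R.from_quat(s["eef_rot"]).as_matrix().round(3).tolist())
```

```text
(array([283.125     , 188.11637931]), array([0.05374401, 0.19925084, 0.16042615]), np.int32(232))
(array([246.05235602, 236.45549738]), array([0.04927095, 0.20082724, 0.16088124]), np.int32(191))
3.2 0.03908701273560221 0.0 [-0.1362731  -0.21190823  0.01752513] [[-0.11893913 -0.07135156  0.05853878]] [[0.983, -0.182, 0.0], [-0.182, -0.983, -0.0], [0.0, 0.0, -1.0]]
```

>>> jog_arm([
  [0,0,0,0,0,0,-1],
  [0,0,0,0,0,0,-1],
  [0,0,0,0,0,0,-1],
  [0,0,0,0,0,0,-1],
])

```text
time: 3.6
ee_pos: [0.4628, -0.1377, 0.0585]
eef_rot: [0.996, -0.091, -0.0, -0.0]
ft_force: [-0.3, 2.0, -0.7]
width: 0.0295
grip_force: 25.0
```

```bash
cat > ob.py <<'E'
import sys,json,os
from h import *
from scipy.optimize import minimize_scalar,lsq_linear
# usage: ob.py "[drive rows of last call, mm]" [theta target] [rows to plan]
p=np.load("pose.npy"); F="log.json"
rows=json.loads(sys.argv[1]); ref=float(sys.argv[2]) if len(sys.argv)>2 else 0.; rate=float(sys.argv[3]) if len(sys.argv)>3 else .1
def pix(c,t):
    y,z=.2*np.cos(t)-.02*np.sin(t),.19+.2*np.sin(t)+.02*np.cos(t)
    return proj(c,l2w(p,[.05,y,z]))[0]
t1=status.read_state()["time"]; c=camera("side"); ce,L,_=cap(c,p)
s=status.read_state(); y=1000*w2l(p,s["ee_pos"])[0,1]
D=json.load(open(F)) if os.path.exists(F) else dict(cmd=[[0,0.]],obs=[],bias=(ce-pix(c,-.25)).tolist(),y0=y)
for i,r in enumerate(rows): D["cmd"].append([t1-.1*(len(rows)-1-i),r])
th=minimize_scalar(lambda t:np.sum((pix(c,t)+D["bias"]-ce)**2),bounds=(-.35,.35),method="bounded").x
D["obs"].append([t1,th,y-D["y0"]]); json.dump(D,open(F,"w"))
print("t %.2f tilt %.4f drive %.1f (cmd %.0f) ft %s grip %.0f w %.4f"%(t1,th,y-D["y0"],D["cmd"][-1][1],np.round(s["ft_force"],1),s["grip_force"],s["width"]))
C=np.array(D["cmd"]); O=np.array(D["obs"]); lift=np.nonzero(O[:,1]>-.243)[0]
if len(lift)<2: sys.exit()
i0=max(lift[0],len(O)-6); O=O[i0:]; dt=.025
def sim(x,tt):
    d0,k,a,w=x; T=np.arange(O[0,0],tt[-1]+dt,dt); out=[]; u=np.interp(T-.03,C[:,0],C[:,1])/1000
    for ui in u:
        out.append((a,w)); w+=dt*((k*a+.6*(ui-d0))/.031-.2*w); a+=dt*w
    out=np.array(out); return np.c_[np.interp(tt,T,out[:,0]),np.interp(tt,T,out[:,1])]
pr=np.array(D.get("prior",[.07,.045])); sg=np.array(D.get("sg",[.03,.012]))
f=lambda x:np.r_[(sim(x,O[:,0])[:,0]-O[:,1])/.0015,(x[:2]-pr)/sg]
r=least_squares(f,[*pr,O[0,1],.0],x_scale=[.01,.01,.05,.05]); x=r.x; cov=np.linalg.inv(r.jac.T@r.jac)
if len(O)>=4: D["prior"]=x[:2].tolist(); D["sg"]=np.maximum(2*np.sqrt(np.diag(cov)[:2]),[.001,.003]).tolist(); json.dump(D,open(F,"w"))
tn=t1+.05; a,w=sim(x,np.r_[O[:,0],tn])[-1]
print("d0 %.1f+-%.1f mm k %.4f+-%.4f  now tilt %.4f rate %.4f  fit rms %.4f"%(1000*x[0],1e3*cov[0,0]**.5,x[1],cov[1,1]**.5,a,w,np.sqrt(np.mean((f(x)[:-2]*.0015)**2))))
N=40; h=.1   # quadratic preview plan
A=np.array([[1,h],[x[1]/.031*h,1-.2*h]]); S=np.array([a,w]); u0=C[-1,1]/1000; G=np.zeros((N,2,N)); fr=[]
for i in range(N):
    S=A@S+[0,-.6*x[0]/.031*h]; fr.append(S.copy())
    G[i]=A@G[i-1] if i else 0; G[i,1,i]+=.6/.031*h
fr=np.array(fr); rf=a+np.clip(ref-a,-rate*h*np.arange(1,N+1),rate*h*np.arange(1,N+1)); rw=np.gradient(rf,h)
M=[G[:,0]*20,G[:,1]*8]; b=[(rf-fr[:,0])*20,(rw-fr[:,1])*8]
E=np.eye(N)-np.eye(N,k=-1); e=np.zeros(N); e[0]=u0; M.append(E*150); b.append(e*150)
u=lsq_linear(np.vstack(M),np.concatenate(b),(-.02,.16)).x; th=fr+np.einsum('ijk,k->ij',G,u)
print("plan mm",np.round(1000*u[:12]).astype(int).tolist(),"shift y:",np.round(-1000*(u[:12]-u0)).astype(int).tolist()); print("tilt",np.round(th[:12,0],3).tolist())
E
python3 ob.py "[0,0]"
```

```text
t 3.60 tilt -0.2500 drive 0.0 (cmd 0) ft [ 0.7  1.8 -0.4] grip 25 w 0.0299
```

>>> jog_arm([
  [0,0,0,0,-5,0,-1],
  [0,0,0,0,-11,0,-1],
  [0,0,0,0,-17,0,-1],
  [0,0,0,0,-23,0,-1],
  [0,0,0,0,-29,0,-1],
  [0,0,0,0,-33,0,-1],
  [0,0,0,0,-35,0,-1],
])

```text
time: 4.35
ee_pos: [0.4693, -0.103, 0.0585]
eef_rot: [0.996, -0.091, 0.0, 0.0]
ft_force: [0.4, -1.7, -0.3]
width: 0.0301
grip_force: 25.0
```

```bash
python3 ob.py "[5,11,17,23,29,33,35]"
```

```text
t 4.35 tilt -0.2497 drive 35.5 (cmd 35) ft [ 0.3  0.3 -2.1] grip 25 w 0.0299
```

>>> jog_arm([
  [0,0,0,0,-1.5,0,-1],
  [0,0,0,0,-3,0,-1],
  [0,0,0,0,-4.5,0,-1],
  [0,0,0,0,-6,0,-1],
  [0,0,0,0,-7.5,0,-1],
  [0,0,0,0,-9,0,-1],
  [0,0,0,0,-10.5,0,-1],
  [0,0,0,0,-12,0,-1],
  [0,0,0,0,-13.5,0,-1],
  [0,0,0,0,-15,0,-1],
])

```text
time: 5.4
ee_pos: [0.4719, -0.0887, 0.0585]
eef_rot: [0.996, -0.091, 0.0, 0.0]
ft_force: [0.9, -1.8, -1.8]
width: 0.0297
grip_force: 25.0
```

```bash
python3 ob.py "[36.5,38,39.5,41,42.5,44,45.5,47,48.5,50]"
```

```text
t 5.40 tilt -0.2490 drive 50.2 (cmd 50) ft [ 0.5 -0.5 -2.3] grip 25 w 0.0298
```

>>> jog_arm([
  [0,0,0,0,-1.5,0,-1],
  [0,0,0,0,-3,0,-1],
  [0,0,0,0,-4.5,0,-1],
  [0,0,0,0,-6,0,-1],
  [0,0,0,0,-7.5,0,-1],
  [0,0,0,0,-9,0,-1],
  [0,0,0,0,-10.5,0,-1],
  [0,0,0,0,-12,0,-1],
  [0,0,0,0,-13.5,0,-1],
  [0,0,0,0,-15,0,-1],
])

```text
time: 6.45
ee_pos: [0.4746, -0.0739, 0.0585]
eef_rot: [0.996, -0.091, 0.0, 0.0]
ft_force: [0.1, -1.4, -2.3]
width: 0.0298
grip_force: 25.0
```

```bash
python3 ob.py "[51.5,53,54.5,56,57.5,59,60.5,62,63.5,65]"
```

```text
t 6.45 tilt -0.1951 drive 65.2 (cmd 65) ft [ 1.6 -1.9 -3. ] grip 25 w 0.0302
```

>>> jog_arm([
  [0,0,0,0,5,0,-1],
  [0,0,0,0,10,0,-1],
  [0,0,0,0,15,0,-1],
])

```text
time: 6.8
ee_pos: [0.4718, -0.089, 0.0585]
eef_rot: [0.996, -0.091, 0.0, -0.0]
ft_force: [0.5, 1.5, -2.5]
width: 0.0295
grip_force: 25.0
```

```bash
python3 ob.py "[60,55,50]"
```

```text
t 6.80 tilt -0.1298 drive 48.5 (cmd 50) ft [ 0.1 -0.3 -1.3] grip 25 w 0.0299
d0 70.0+-30.0 mm k 0.0450+-0.0120  now tilt -0.1256 rate 0.0778  fit rms 0.0000
plan mm [66, 77, 83, 86, 86, 85, 82, 79, 76, 72, 69, 67] shift y: [-16, -27, -33, -36, -36, -35, -32, -29, -26, -22, -19, -17]
tilt [-0.118, -0.113, -0.108, -0.103, -0.096, -0.087, -0.078, -0.067, -0.056, -0.046, -0.035, -0.026]
```

```bash
sed -i 's/i0=max(lift\[0\],len(O)-6)/i0=max(lift[0]-1,len(O)-6)/; s/; a+=dt\*w$/; a+=dt*w\n        if a<-.25: a=-.25; w=max(w,0)/; s/(x\[:2\]-pr)\/sg\]/(x[:2]-pr)\/sg,(x[3])\/.3]/; s/f(x)\[:-2\]/f(x)[:-3]/; s/\[\*pr,O\[0,1\],.0\]/[*pr,O[0,1],.0 if O[0,1]<-.24 else .05]/; s/\[.07,.045\]),/[.04,.045]),/; s/D.get("prior",\[.07/D.get("prior",[.04/' ob.py; python3 ob.py "[]"
```

```text
t 6.85 tilt -0.1188 drive 48.6 (cmd 50) ft [ 0.  -1.9 -1.4] grip 25 w 0.0298
d0 33.3+-4.1 mm k 0.0445+-0.0118  now tilt -0.1073 rate 0.2309  fit rms 0.0001
plan mm [35, 26, 22, 21, 22, 23, 25, 26, 27, 28, 29, 30] shift y: [15, 24, 28, 29, 28, 27, 25, 24, 23, 22, 21, 20]
tilt [-0.084, -0.063, -0.044, -0.029, -0.017, -0.008, -0.002, 0.003, 0.006, 0.008, 0.009, 0.009]
```

>>> jog_arm([
  [0,0,0,0,15,0,-1],
  [0,0,0,0,24,0,-1],
  [0,0,0,0,28,0,-1],
  [0,0,0,0,29,0,-1],
  [0,0,0,0,28,0,-1],
])

```text
time: 7.4
ee_pos: [0.4667, -0.1166, 0.0585]
eef_rot: [0.996, -0.092, -0.0, 0.0]
ft_force: [0.1, -1.5, -2.6]
width: 0.0296
grip_force: 25.0
```

```bash
python3 ob.py "[35,26,22,21,22]"
```

```text
t 7.40 tilt -0.0609 drive 21.8 (cmd 22) ft [ 0.1 -0.8 -2.4] grip 25 w 0.0297
d0 51.3+-1.9 mm k -0.0055+-0.0065  now tilt -0.0626 rate -0.0514  fit rms 0.0008
plan mm [47, 61, 67, 68, 66, 61, 57, 53, 50, 47, 46, 46] shift y: [-25, -39, -45, -46, -44, -39, -35, -31, -28, -25, -24, -24]
tilt [-0.068, -0.074, -0.077, -0.078, -0.075, -0.069, -0.061, -0.052, -0.043, -0.034, -0.026, -0.019]
```

Run:
```python
import json,numpy as np
from scipy.optimize import least_squares
D=json.load(open("log.json"));C=np.array(D["cmd"]);O=np.array(D["obs"]);print(O.round(4).tolist())
dt=.01
def sim(d0,k,g,lag,c=.2):
    T=np.arange(4.3,O[-1,0]+dt,dt);u=np.interp(T-lag,C[:,0],C[:,1])/1000;a=-.25;w=0;o=[]
    for ui in u:
        o.append(a);w+=dt*((k*a+g*(ui-d0))/.031-c*w);a+=dt*w
        if a<-.25:a=-.25;w=max(w,0)
    return np.interp(O[2:,0],T,o)
for name,lo,hi in (("k bounded",[.02,.02,.599,.029],[.12,.068,.601,.031]),("lag free",[.02,.02,.599,-.05],[.12,.068,.601,.25]),("gain free",[.02,.02,.4,.029],[.12,.068,.9,.031]),("both",[.02,.02,.4,-.05],[.12,.068,.9,.25])):
    r=least_squares(lambda x:(sim(*x)-O[2:,1])/.0015,[.04,.045,.6,.03],bounds=(lo,hi),x_scale=[.01,.01,.1,.05],diff_step=1e-3)
    print(name,r.x.round(4),(r.fun*.0015).round(4))
```

```text
[[3.6, -0.25, 0.0], [4.35, -0.2497, 35.4916], [5.4, -0.249, 50.1612], [6.45, -0.1951, 65.1908], [6.8, -0.1298, 48.4684], [6.85, -0.1188, 48.5857], [7.4, -0.0609, 21.7756]]
k bounded [0.0415 0.02   0.601  0.029 ] [-0.001  -0.009  -0.0108 -0.0114  0.0128]
lag free [ 0.0418  0.02    0.601  -0.05  ] [-0.001  -0.0006 -0.0006 -0.0017  0.0013]
gain free [0.0462 0.02   0.9    0.029 ] [-0.001  -0.0109 -0.0039 -0.0032  0.0054]
both [ 0.0425  0.02    0.6345 -0.05  ] [-0.001  -0.0007  0.0006 -0.0004  0.0001]
```

Run:
```python
import json,numpy as np
from scipy.optimize import least_squares
D=json.load(open("log.json"));C=np.array(D["cmd"]);O=np.array(D["obs"])
dt=.01;T=np.arange(3.7,O[-1,0]+dt,dt)
i=np.searchsorted(C[:,0]-.1,T+1e-6,side="right")-1; U=C[i,1]/1000   # step at row start
def sim(d0,k,g,tau,c=.2):
    a=-.25;w=0;o=[];d=0
    for ui in U:
        d+=(ui-d)*min(1,dt/tau)
        o.append(a);w+=dt*((k*a+g*(d-d0))/.031-c*w);a+=dt*w
        if a<-.25:a=-.25;w=max(w,0)
    return np.interp(O[2:,0],T,o)
for name,lo,hi in (("tau",[.02,.02,.599,.01],[.12,.068,.601,.2]),("both",[.02,.02,.45,.01],[.12,.068,.8,.2])):
  for k0 in(.03,.055):
    r=least_squares(lambda x:(sim(*x)-O[2:,1])/.0015,[.04,k0,.6,.04],bounds=(lo,hi),x_scale=[.01,.01,.1,.05],diff_step=1e-3)
    print(name,r.x.round(4),(r.fun*.0015).round(4))
for k in (.025,.035,.045):
    r=least_squares(lambda x:(sim(x[0],k,.6,x[1])-O[2:,1])/.0015,[.04,.04],bounds=([.02,.01],[.1,.2]),diff_step=1e-3);print(k,r.x,(r.fun*.0015).round(4))
```

```text
tau [0.042 0.02  0.601 0.01 ] [-0.001  -0.0021 -0.0026 -0.0037  0.0035]
tau [0.042 0.02  0.601 0.01 ] [-0.001  -0.0021 -0.0026 -0.0037  0.0035]
both [0.0438 0.02   0.692  0.01  ] [-0.001  -0.002   0.0005 -0.0001  0.0003]
both [0.0438 0.02   0.692  0.01  ] [-0.001  -0.002   0.0005 -0.0001  0.0003]
0.025 [0.0401087 0.01     ] [-0.001  -0.0037 -0.0046 -0.0056  0.0055]
0.035 [0.03633297 0.01      ] [-0.001  -0.0068 -0.0083 -0.0092  0.0092]
0.045 [0.0325239 0.01     ] [-0.001  -0.0097 -0.012  -0.0129  0.0124]
```

```bash
python3 - <<'E'
import json
D=json.load(open("log.json")); D["prior"]=[.0415,.026]; D["sg"]=[.004,.005]; json.dump(D,open("log.json","w"))
s=open("ob.py").read()
s=s.replace("u=np.interp(T-.03,C[:,0],C[:,1])/1000","u=C[np.searchsorted(C[:,0]-.09,T+1e-6,side='right')-1,1]/1000")
s=s.replace("dt=.025","dt=.01")
s=s.replace("x_scale=[.01,.01,.05,.05])","x_scale=[.01,.01,.05,.05],bounds=([.02,.022,-.3,-.5],[.12,.068,.3,.5]),diff_step=1e-4)")
s=s.replace("[*pr,O[0,1],","[pr[0],max(pr[1],.023),O[0,1],").replace("E*150","E*250").replace("e*150","e*250")
open("ob.py","w").write(s)
E
python3 ob.py "[]"
```

```text
t 7.45 tilt -0.0611 drive 21.9 (cmd 22) ft [ 0.8 -2.2 -1.9] grip 25 w 0.0300
d0 42.3+-1.1 mm k 0.0220+-0.0039  now tilt -0.0630 rate -0.0484  fit rms 0.0014
plan mm [39, 49, 56, 58, 58, 57, 54, 51, 49, 46, 44, 42] shift y: [-17, -27, -34, -36, -36, -35, -32, -29, -27, -24, -22, -20]
tilt [-0.068, -0.074, -0.079, -0.081, -0.082, -0.079, -0.075, -0.069, -0.061, -0.054, -0.046, -0.038]
```

>>> jog_arm([
  [0,0,0,0,-17,0,-1],
  [0,0,0,0,-27,0,-1],
  [0,0,0,0,-32,0,-1],
  [0,0,0,0,-33,0,-1],
  [0,0,0,0,-32,0,-1],
])

```text
time: 8.0
ee_pos: [0.4727, -0.0843, 0.0586]
eef_rot: [0.996, -0.091, 0.0, -0.0]
ft_force: [1.3, 1.8, -1.6]
width: 0.0297
grip_force: 25.0
```

```bash
python3 ob.py "[39,49,54,55,54]"
```

```text
t 8.00 tilt -0.0546 drive 53.7 (cmd 54) ft [ 0.8  1.7 -1.7] grip 25 w 0.0298
d0 37.5+-0.9 mm k 0.0392+-0.0061  now tilt -0.0534 rate 0.0692  fit rms 0.0031
plan mm [48, 43, 40, 36, 34, 33, 32, 32, 32, 33, 33, 34] shift y: [6, 11, 14, 18, 20, 21, 22, 22, 22, 21, 21, 20]
tilt [-0.046, -0.038, -0.03, -0.021, -0.014, -0.007, -0.002, 0.002, 0.005, 0.007, 0.008, 0.009]
```

>>> jog_arm([
  [0,0,0,0,5,0,-1],
  [0,0,0,0,10,0,-1],
  [0,0,0,0,13,0,-1],
  [0,0,0,0,16,0,-1],
  [0,0,0,0,18,0,-1],
])

```text
time: 8.55
ee_pos: [0.4692, -0.1029, 0.0585]
eef_rot: [0.996, -0.092, 0.0, 0.0]
ft_force: [1.9, 1.3, -2.8]
width: 0.0298
grip_force: 25.0
```

```bash
python3 ob.py "[49,44,41,38,36]"
```

```text
t 8.55 tilt -0.0018 drive 35.1 (cmd 36) ft [ 0.4 -0.8 -1.8] grip 25 w 0.0298
d0 37.0+-1.0 mm k 0.0324+-0.0097  now tilt 0.0039 rate 0.1014  fit rms 0.0012
plan mm [30, 27, 25, 25, 26, 27, 29, 31, 32, 34, 35, 36] shift y: [6, 9, 11, 11, 10, 9, 7, 5, 4, 2, 1, 0]
tilt [0.014, 0.023, 0.029, 0.034, 0.036, 0.036, 0.035, 0.033, 0.03, 0.026, 0.022, 0.018]
```

>>> jog_arm([
  [0,0,0,0,9,0,-1],
  [0,0,0,0,13,0,-1],
  [0,0,0,0,13,0,-1],
  [0,0,0,0,11,0,-1],
  [0,0,0,0,8,0,-1],
])

```text
time: 9.1
ee_pos: [0.4678, -0.1106, 0.0585]
eef_rot: [0.996, -0.092, -0.0, 0.0]
ft_force: [0.4, -1.6, -2.4]
width: 0.0296
grip_force: 25.0
```

```bash
python3 ob.py "[27,23,23,25,28]"
```

```text
t 9.10 tilt 0.0034 drive 28.4 (cmd 28) ft [ 1.5 -0.1 -2.9] grip 25 w 0.0300
d0 38.7+-0.6 mm k 0.0220+-0.0071  now tilt 0.0032 rate -0.0553  fit rms 0.0028
plan mm [35, 40, 44, 45, 46, 46, 45, 44, 43, 42, 41, 40] shift y: [-7, -12, -16, -17, -18, -18, -17, -16, -15, -14, -13, -12]
tilt [-0.002, -0.008, -0.014, -0.019, -0.022, -0.024, -0.024, -0.024, -0.023, -0.021, -0.019, -0.016]
```

>>> jog_arm([
  [0,0,0,0,-7,0,-1],
  [0,0,0,0,-12,0,-1],
  [0,0,0,0,-15,0,-1],
  [0,0,0,0,-15,0,-1],
  [0,0,0,0,-14,0,-1],
])

```text
time: 9.65
ee_pos: [0.4706, -0.0959, 0.0585]
eef_rot: [0.996, -0.091, 0.0, -0.0]
ft_force: [0.5, 1.6, -2.4]
width: 0.03
grip_force: 25.0
```

```bash
python3 - <<'E'
s=open("ob.py").read()
s=s.replace("d0,k,a,w=x;","d0,k,a,w,g=x;").replace("k*a+.6*(ui-d0)","k*a+g*(ui-d0)").replace("(x[3])/.3]","(x[3])/.3,(x[4]-.63)/.08]").replace("f(x)[:-3]","f(x)[:-4]")
s=s.replace("else .05]","else .05,.63]").replace("x_scale=[.01,.01,.05,.05]","x_scale=[.01,.01,.05,.05,.1]").replace("-.3,-.5],[.12,.068,.3,.5]","-.3,-.5,.4],[.12,.068,.3,.5,1.]")
s=s.replace("-.6*x[0]/.031","-x[4]*x[0]/.031").replace("+=.6/.031*h","+=x[4]/.031*h").replace('print("d0','print("g %.3f"%x[4],"d0').replace("len(O)-6","len(O)-8")
open("ob.py","w").write(s)
E
python3 ob.py "[35,40,43,43,42]"
```

```text
t 9.65 tilt -0.0225 drive 42.0 (cmd 42) ft [ 1.3  1.4 -2.1] grip 25 w 0.0298
g 0.576 d0 38.7+-0.3 mm k 0.0220+-0.0041  now tilt -0.0241 rate -0.0338  fit rms 0.0023
plan mm [45, 46, 46, 45, 44, 43, 42, 41, 40, 39, 38, 38] shift y: [-3, -4, -4, -3, -2, -1, 0, 1, 2, 3, 4, 4]
tilt [-0.027, -0.03, -0.031, -0.031, -0.03, -0.028, -0.026, -0.023, -0.02, -0.017, -0.014, -0.011]
```

>>> jog_arm([
  [0,0,0,0,-3,0,-1],
  [0,0,0,0,-4,0,-1],
  [0,0,0,0,-4,0,-1],
  [0,0,0,0,-3,0,-1],
  [0,0,0,0,-2,0,-1],
  [0,0,0,0,-1,0,-1],
])

```text
time: 10.3
ee_pos: [0.4707, -0.0955, 0.0586]
eef_rot: [0.996, -0.091, 0.0, -0.0]
ft_force: [1.1, 1.0, -2.9]
width: 0.0298
grip_force: 25.0
```

```bash
python3 ob.py "[45,46,46,45,44,43]"
```

```text
t 10.30 tilt -0.0079 drive 42.7 (cmd 43) ft [ 1.4  1.5 -2.3] grip 25 w 0.0299
g 0.589 d0 38.2+-0.2 mm k 0.0257+-0.0032  now tilt -0.0083 rate 0.0465  fit rms 0.0034
plan mm [39, 36, 34, 34, 33, 34, 34, 35, 35, 36, 37, 37] shift y: [4, 7, 9, 9, 10, 9, 9, 8, 8, 7, 6, 6]
tilt [-0.004, 0.001, 0.005, 0.008, 0.011, 0.012, 0.013, 0.013, 0.013, 0.012, 0.01, 0.009]
```

>>> jog_arm([
  [0,0,0,0,4,0,-1],
  [0,0,0,0,7,0,-1],
  [0,0,0,0,9,0,-1],
  [0,0,0,0,9,0,-1],
  [0,0,0,0,9,0,-1],
  [0,0,0,0,8,0,-1],
])

```text
time: 10.95
ee_pos: [0.4691, -0.104, 0.0586]
eef_rot: [0.996, -0.092, -0.0, 0.0]
ft_force: [1.4, -1.4, -2.3]
width: 0.0298
grip_force: 25.0
```

```bash
python3 ob.py "[39,36,34,34,34,35]"
```

```text
t 10.95 tilt 0.0171 drive 34.7 (cmd 35) ft [ 0.4 -1.5 -2.6] grip 25 w 0.0299
g 0.632 d0 37.9+-0.1 mm k 0.0398+-0.0053  now tilt 0.0179 rate 0.0204  fit rms 0.0029
plan mm [33, 33, 33, 33, 34, 35, 35, 36, 37, 37, 38, 38] shift y: [2, 2, 2, 2, 1, 0, 0, -1, -2, -2, -3, -3]
tilt [0.02, 0.021, 0.022, 0.021, 0.02, 0.019, 0.017, 0.015, 0.013, 0.011, 0.009, 0.007]
```

>>> jog_arm([
  [0,0,0,0,2,0,-1],
  [0,0,0,0,3,0,-1],
  [0,0,0,0,3,0,-1],
  [0,0,0,0,2,0,-1],
  [0,0,0,0,1,0,-1],
  [0,0,0,0,0,0,-1],
])

```text
time: 11.6
ee_pos: [0.4691, -0.1037, 0.0586]
eef_rot: [0.996, -0.092, 0.0, 0.0]
ft_force: [1.5, -1.2, -1.9]
width: 0.0297
grip_force: 25.0
```

```bash
python3 ob.py "[33,32,32,33,34,35]"
```

```text
t 11.60 tilt 0.0055 drive 34.8 (cmd 35) ft [ 0.8 -1.6 -2.7] grip 25 w 0.0300
g 0.652 d0 37.9+-0.1 mm k 0.0428+-0.0064  now tilt 0.0056 rate -0.0349  fit rms 0.0032
plan mm [38, 40, 41, 41, 41, 41, 41, 40, 40, 39, 39, 39] shift y: [-3, -5, -6, -6, -6, -6, -6, -5, -5, -4, -4, -4]
tilt [0.002, -0.001, -0.004, -0.006, -0.008, -0.009, -0.009, -0.009, -0.009, -0.008, -0.007, -0.006]
```

>>> jog_arm([
  [0,0,0,0,-3,0,-1],
  [0,0,0,0,-5,0,-1],
  [0,0,0,0,-6,0,-1],
  [0,0,0,0,-6,0,-1],
  [0,0,0,0,-6,0,-1],
  [0,0,0,0,-5,0,-1],
])

```text
time: 12.25
ee_pos: [0.4702, -0.098, 0.0585]
eef_rot: [0.996, -0.091, 0.0, -0.0]
ft_force: [1.7, 1.5, -2.8]
width: 0.0298
grip_force: 25.0
```

```bash
python3 ob.py "[38,40,41,41,41,40]"
```

```text
t 12.25 tilt -0.0070 drive 40.0 (cmd 40) ft [ 1.4  0.9 -1.7] grip 25 w 0.0295
g 0.653 d0 37.9+-0.1 mm k 0.0285+-0.0075  now tilt -0.0079 rate -0.0058  fit rms 0.0029
plan mm [40, 40, 40, 39, 39, 39, 38, 38, 38, 38, 38, 38] shift y: [0, 0, 0, 1, 1, 1, 2, 2, 2, 2, 2, 2]
tilt [-0.008, -0.009, -0.009, -0.008, -0.007, -0.007, -0.006, -0.005, -0.004, -0.003, -0.002, -0.002]
```

Well centred. I'll use longer calls from here.

>>> jog_arm([
  [0,0,0,0,0,0,-1],
  [0,0,0,0,0,0,-1],
  [0,0,0,0,0,0,-1],
  [0,0,0,0,0.5,0,-1],
  [0,0,0,0,1,0,-1],
  [0,0,0,0,1,0,-1],
  [0,0,0,0,2,0,-1],
  [0,0,0,0,2,0,-1],
])

```text
time: 13.1
ee_pos: [0.4697, -0.1007, 0.0585]
eef_rot: [0.996, -0.092, 0.0, 0.0]
ft_force: [1.0, 1.1, -3.0]
width: 0.0298
grip_force: 25.0
```

```bash
python3 ob.py "[40,40,40,39.5,39,39,38,38]"
```

```text
t 13.10 tilt -0.0000 drive 37.6 (cmd 38) ft [ 0.8  0.7 -2.9] grip 25 w 0.0297
g 0.616 d0 37.9+-0.0 mm k 0.0220+-0.0096  now tilt 0.0002 rate 0.0128  fit rms 0.0028
plan mm [37, 37, 37, 36, 37, 37, 37, 37, 37, 38, 38, 38] shift y: [1, 1, 1, 2, 1, 1, 1, 1, 1, 0, 0, 0]
tilt [0.001, 0.003, 0.003, 0.004, 0.004, 0.004, 0.004, 0.004, 0.004, 0.003, 0.003, 0.002]
```

>>> jog_arm([
  [0,0,0,0,1,0,-1],
  [0,0,0,0,1,0,-1],
  [0,0,0,0,1.5,0,-1],
  [0,0,0,0,1.5,0,-1],
  [0,0,0,0,1,0,-1],
  [0,0,0,0,1,0,-1],
  [0,0,0,0,1,0,-1],
  [0,0,0,0,1,0,-1],
])

```text
time: 13.95
ee_pos: [0.4695, -0.1018, 0.0586]
eef_rot: [0.996, -0.092, 0.0, 0.0]
ft_force: [0.1, -1.6, -2.2]
width: 0.0298
grip_force: 25.0
```

```bash
python3 ob.py "[37,37,36.5,36.5,37,37,37,37]"
python3 - <<'E'
from h import *
L=cap(camera("top"),np.load("pose.npy"))[1]; print("top tilt",np.arctan2(L[2]-.19,L[1])-np.arctan2(.1604-.19,.1992)-.25)
E
```

```text
t 13.95 tilt 0.0025 drive 36.5 (cmd 37) ft [ 0.5 -1.6 -2.8] grip 25 w 0.0299
g 0.660 d0 38.0+-0.1 mm k 0.0368+-0.0146  now tilt 0.0020 rate -0.0062  fit rms 0.0022
plan mm [38, 38, 38, 38, 39, 39, 39, 38, 38, 38, 38, 38] shift y: [-1, -1, -1, -1, -2, -2, -2, -1, -1, -1, -1, -1]
tilt [0.001, 0.001, 0.0, -0.0, -0.001, -0.001, -0.001, -0.001, -0.001, -0.001, -0.001, -0.001]
top tilt 0.002328050885559041
```

>>> jog_arm([
  [0,0,0,0,-1.5,0,-1],
  [0,0,0,0,-1.5,0,-1],
  [0,0,0,0,-1.5,0,-1],
  [0,0,0,0,-1.5,0,-1],
  [0,0,0,0,-1.5,0,-1],
  [0,0,0,0,-1.5,0,-1],
  [0,0,0,0,-1.5,0,-1],
  [0,0,0,0,-1,0,-1],
  [0,0,0,0,-1,0,-1],
  [0,0,0,0,-1,0,-1],
])

```text
time: 15.05
ee_pos: [0.4697, -0.1004, 0.0585]
eef_rot: [0.996, -0.091, 0.0, -0.0]
ft_force: [1.2, 1.6, -1.9]
width: 0.0296
grip_force: 25.0
```

```bash
python3 ob.py "[38.5,38.5,38.5,38.5,38.5,38.5,38.5,38,38,38]"
```

```text
t 15.05 tilt -0.0011 drive 37.9 (cmd 38) ft [ 0.4  0.4 -3.2] grip 25 w 0.0295
g 0.688 d0 38.0+-0.1 mm k 0.0541+-0.0203  now tilt -0.0012 rate -0.0009  fit rms 0.0021
plan mm [38, 38, 38, 38, 38, 38, 38, 38, 38, 38, 38, 38] shift y: [0, 0, 0, 0, 0, 0, 0, 0, 0, 0, 0, 0]
tilt [-0.001, -0.001, -0.001, -0.001, -0.001, -0.001, -0.001, -0.001, -0.001, -0.001, -0.001, -0.001]
```

>>> jog_arm([
  [0,0,0,0,0,0,-1],
  [0,0,0,0,0,0,-1],
  [0,0,0,0,0,0,-1],
  [0,0,0,0,0,0,-1],
  [0,0,0,0,0,0,-1],
  [0,0,0,0,0,0,-1],
  [0,0,0,0,0,0,-1],
  [0,0,0,0,0,0,-1],
])

```text
time: 15.9
ee_pos: [0.4697, -0.1005, 0.0585]
eef_rot: [0.996, -0.091, 0.0, 0.0]
ft_force: [0.6, 1.7, -3.2]
width: 0.0301
grip_force: 25.0
```

```bash
python3 ob.py "[38,38,38,38,38,38,38,38]" -0.25 0.06
```

```text
t 15.90 tilt 0.0026 drive 37.8 (cmd 38) ft [ 1.6  1.8 -2.6] grip 25 w 0.0301
g 0.687 d0 37.9+-0.1 mm k 0.0521+-0.0216  now tilt 0.0026 rate 0.0048  fit rms 0.0014
plan mm [34, 32, 31, 31, 32, 33, 35, 36, 38, 39, 40, 42] shift y: [4, 6, 7, 7, 6, 5, 3, 2, 0, -1, -2, -4]
tilt [0.003, 0.003, 0.001, -0.002, -0.006, -0.012, -0.019, -0.026, -0.034, -0.042, -0.05, -0.059]
```

>>> jog_arm([
  [0,0,0,0,4,0,-1],
  [0,0,0,0,6,0,-1],
  [0,0,0,0,7,0,-1],
  [0,0,0,0,7,0,-1],
  [0,0,0,0,6,0,-1],
  [0,0,0,0,5,0,-1],
  [0,0,0,0,3,0,-1],
])

```text
time: 16.65
ee_pos: [0.4691, -0.1038, 0.0585]
eef_rot: [0.996, -0.092, -0.0, 0.0]
ft_force: [0.3, -1.5, -3.4]
width: 0.0296
grip_force: 25.0
```

```bash
python3 ob.py "[34,32,31,31,32,33,35]" -0.25 0.06
```

```text
t 16.65 tilt -0.0289 drive 35.1 (cmd 35) ft [ 1.2  0.2 -3.2] grip 25 w 0.0298
g 0.704 d0 37.9+-0.1 mm k 0.0680+-0.0298  now tilt -0.0328 rate -0.0936  fit rms 0.0014
plan mm [40, 43, 45, 47, 47, 48, 48, 48, 48, 48, 48, 48] shift y: [-5, -8, -10, -12, -12, -13, -13, -13, -13, -13, -13, -13]
tilt [-0.042, -0.052, -0.061, -0.069, -0.076, -0.083, -0.089, -0.094, -0.099, -0.104, -0.109, -0.113]
```

>>> jog_arm([
  [0,0,0,0,-5,0,-1],
  [0,0,0,0,-8,0,-1],
  [0,0,0,0,-10,0,-1],
  [0,0,0,0,-11,0,-1],
  [0,0,0,0,-11,0,-1],
])

```text
time: 17.2
ee_pos: [0.4713, -0.0923, 0.0586]
eef_rot: [0.996, -0.091, 0.0, -0.0]
ft_force: [-0.5, 1.0, -2.8]
width: 0.0298
grip_force: 25.0
```

```bash
python3 ob.py "[40,43,45,46,46]" -0.25 0.06
```

```text
t 17.20 tilt -0.0600 drive 46.2 (cmd 46) ft [ 1.2  0.7 -3.1] grip 25 w 0.0297
g 0.635 d0 38.0+-0.0 mm k 0.0220+-0.0105  now tilt -0.0621 rate -0.0247  fit rms 0.0012
plan mm [41, 38, 37, 36, 36, 36, 37, 38, 39, 40, 40, 41] shift y: [5, 8, 9, 10, 10, 10, 9, 8, 7, 6, 6, 5]
tilt [-0.065, -0.067, -0.069, -0.072, -0.077, -0.082, -0.087, -0.094, -0.101, -0.108, -0.116, -0.124]
```

>>> jog_arm([
  [0,0,0,0,4,0,-1],
  [0,0,0,0,7,0,-1],
  [0,0,0,0,8,0,-1],
  [0,0,0,0,8,0,-1],
  [0,0,0,0,7,0,-1],
  [0,0,0,0,5,0,-1],
])

```text
time: 17.85
ee_pos: [0.4702, -0.098, 0.0586]
eef_rot: [0.996, -0.092, -0.0, 0.0]
ft_force: [0.3, -1.4, -2.7]
width: 0.0296
grip_force: 25.0
```

```bash
sed -i 's/^f=lambda/pr[1],sg[1]=.03,.006\nf=lambda/' ob.py; python3 ob.py "[42,39,38,38,39,41]" -0.25 0.05
```

```text
t 17.85 tilt -0.0828 drive 40.9 (cmd 41) ft [ 0.5 -0.4 -3.4] grip 25 w 0.0297
g 0.636 d0 38.0+-0.1 mm k 0.0269+-0.0028  now tilt -0.0849 rate -0.0426  fit rms 0.0013
plan mm [41, 41, 41, 41, 41, 42, 42, 42, 42, 43, 43, 43] shift y: [0, 0, 0, 0, 0, -1, -1, -1, -1, -2, -2, -2]
tilt [-0.089, -0.093, -0.098, -0.103, -0.107, -0.112, -0.117, -0.122, -0.128, -0.133, -0.138, -0.143]
```

>>> jog_arm([
  [0,0,0,0,0,0,-1],
  [0,0,0,0,0,0,-1],
  [0,0,0,0,0,0,-1],
  [0,0,0,0,0,0,-1],
  [0,0,0,0,0,0,-1],
  [0,0,0,0,-1,0,-1],
  [0,0,0,0,-1,0,-1],
])

```text
time: 18.6
ee_pos: [0.4704, -0.0967, 0.0586]
eef_rot: [0.996, -0.091, 0.0, 0.0]
ft_force: [0.8, -1.9, -2.6]
width: 0.0299
grip_force: 25.0
```

```bash
python3 ob.py "[41,41,41,41,41,42,42]" -0.25 0.05
```

```text
t 18.60 tilt -0.1243 drive 41.7 (cmd 42) ft [ 0.9 -0.6 -2.9] grip 25 w 0.0297
g 0.632 d0 38.0+-0.1 mm k 0.0297+-0.0025  now tilt -0.1271 rate -0.0632  fit rms 0.0014
plan mm [44, 45, 45, 46, 46, 46, 46, 46, 46, 46, 46, 46] shift y: [-2, -3, -3, -4, -4, -4, -4, -4, -4, -4, -4, -4]
tilt [-0.133, -0.14, -0.146, -0.152, -0.157, -0.162, -0.167, -0.172, -0.177, -0.182, -0.186, -0.191]
```

>>> jog_arm([
  [0,0,0,0,-2,0,-1],
  [0,0,0,0,-3,0,-1],
  [0,0,0,0,-4,0,-1],
  [0,0,0,0,-4,0,-1],
  [0,0,0,0,-4,0,-1],
  [0,0,0,0,-4,0,-1],
  [0,0,0,0,-4,0,-1],
])

```text
time: 19.35
ee_pos: [0.4712, -0.0925, 0.0586]
eef_rot: [0.996, -0.091, 0.0, -0.0]
ft_force: [0.9, 0.3, -2.7]
width: 0.0298
grip_force: 25.0
```

```bash
python3 ob.py "[44,45,46,46,46,46,46]" -0.25 0.04
```

```text
t 19.35 tilt -0.1704 drive 46.0 (cmd 46) ft [ 0.4  1.5 -2.7] grip 25 w 0.0299
g 0.636 d0 37.9+-0.1 mm k 0.0312+-0.0028  now tilt -0.1728 rate -0.0537  fit rms 0.0014
plan mm [47, 47, 48, 48, 48, 48, 48, 48, 48, 48, 48, 49] shift y: [-1, -1, -2, -2, -2, -2, -2, -2, -2, -2, -2, -3]
tilt [-0.178, -0.183, -0.188, -0.193, -0.197, -0.201, -0.205, -0.209, -0.213, -0.217, -0.22, -0.224]
```

>>> jog_arm([
  [0,0,0,0,-1,0,-1],
  [0,0,0,0,-2,0,-1],
  [0,0,0,0,-2,0,-1],
  [0,0,0,0,-2,0,-1],
  [0,0,0,0,-2,0,-1],
  [0,0,0,0,-2,0,-1],
  [0,0,0,0,-2,0,-1],
])

```text
time: 20.1
ee_pos: [0.4715, -0.0907, 0.0585]
eef_rot: [0.996, -0.091, 0.0, 0.0]
ft_force: [0.1, -1.2, -3.1]
width: 0.0296
grip_force: 25.0
```

```bash
python3 ob.py "[47,48,48,48,48,48,48]" -0.25 0.03
```

```text
t 20.10 tilt -0.2096 drive 47.7 (cmd 48) ft [-0.  -0.9 -3.1] grip 25 w 0.0299
g 0.636 d0 37.8+-0.2 mm k 0.0323+-0.0032  now tilt -0.2116 rate -0.0464  fit rms 0.0015
plan mm [49, 50, 50, 51, 51, 51, 51, 51, 51, 51, 51, 51] shift y: [-1, -2, -2, -3, -3, -3, -3, -3, -3, -3, -3, -3]
tilt [-0.216, -0.221, -0.225, -0.229, -0.232, -0.235, -0.238, -0.24, -0.242, -0.244, -0.246, -0.247]
```

>>> jog_arm([
  [0,0,0,0,-1,0,-1],
  [0,0,0,0,-2,0,-1],
  [0,0,0,0,-2,0,-1],
  [0,0,0,0,-2.5,0,-1],
  [0,0,0,0,-2.5,0,-1],
  [0,0,0,0,-2.5,0,-1],
  [0,0,0,0,-2.5,0,-1],
])

```text
time: 20.85
ee_pos: [0.472, -0.0882, 0.0586]
eef_rot: [0.996, -0.091, 0.0, -0.0]
ft_force: [0.1, 0.1, -3.1]
width: 0.0295
grip_force: 25.0
```

```bash
python3 ob.py "[49,50,50,50.5,50.5,50.5,50.5]" -0.26 0.02
```

```text
t 20.85 tilt -0.2463 drive 50.4 (cmd 50) ft [-0.  -0.4 -3.1] grip 25 w 0.0298
g 0.582 d0 37.5+-0.2 mm k 0.0318+-0.0032  now tilt -0.2484 rate -0.0445  fit rms 0.0008
plan mm [53, 54, 55, 55, 55, 55, 55, 54, 54, 53, 53, 52] shift y: [-2, -3, -4, -5, -5, -5, -4, -4, -3, -3, -2, -2]
tilt [-0.253, -0.257, -0.26, -0.263, -0.265, -0.267, -0.268, -0.268, -0.268, -0.267, -0.267, -0.266]
```

>>> jog_arm([
  [0,0,0,0,0,0,-1],
  [0,0,0,0,0,0,-1],
  [0,0,0,0,0.5,0,-1],
  [0,0,0,0,1.5,0,-1],
  [0,0,0,0,2.5,0,-1],
  [0,0,0,0,4,0,-1],
  [0,0,0,0,5.5,0,-1],
  [0,0,0,0,7,0,-1],
  [0,0,0,0,9,0,-1],
  [0,0,0,0,11,0,-1],
])

```text
time: 21.9
ee_pos: [0.47, -0.0993, 0.0586]
eef_rot: [0.996, -0.091, 0.0, 0.0]
ft_force: [1.1, 2.3, -2.9]
width: 0.03
grip_force: 25.0
```

```bash
python3 ob.py "[50.5,50.5,50,49,48,46.5,45,43.5,41.5,39.5]" -0.25 0.02 | head -1
```

```text
t 21.90 tilt -0.2464 drive 38.7 (cmd 40) ft [ 1.6  0.9 -2.5] grip 25 w 0.0295
```

>>> jog_arm([
  [0,0,0,0,2,0,-1],
  [0,0,0,0,4,0,-1],
  [0,0,0,0,6,0,-1],
  [0,0,0,0,8,0,-1],
  [0,0,0,0,10,0,-1],
  [0,0,0,0,12,0,-1],
  [0,0,0,0,14,0,-1],
  [0,0,0,0,16,0,-1],
  [0,0,0,0,18,0,-1],
  [0,0,0,0,19.5,0,-1],
  [0,0,0,0,19.5,0,-1],
])

```text
time: 23.05
ee_pos: [0.4663, -0.1187, 0.0585]
eef_rot: [0.996, -0.092, -0.0, 0.0]
ft_force: [0.7, -0.5, -2.5]
width: 0.0301
grip_force: 25.0
```

```bash
python3 ob.py "[37.5,35.5,33.5,31.5,29.5,27.5,25.5,23.5,21.5,20,20]" -0.25 0.02 | head -1
```

```text
t 23.05 tilt -0.2496 drive 19.3 (cmd 20) ft [ 0.7 -0.7 -2.8] grip 25 w 0.0298
```

Beam at rest. Opening the fingers (only part way is needed), then rising.

>>> jog_arm([
  [0,0,0,0,0,0,0.6],
  [0,0,0,0,0,0,0.6],
  [0,0,0,0,0,0,0.6],
  [0,0,0,0,0,0,0.6],
  [0,0,0,0,0,0,0.6],
  [0,0,0,0,0,-5,0.6],
  [0,0,0,0,0,-15,0.6],
  [0,0,0,0,0,-35,0.6],
  [0,0,0,0,0,-60,0.6],
  [0,0,0,0,0,-90,0.6],
  [0,0,0,0,0,-120,0.6],
  [0,0,0,0,0,-130,0.6],
])

```text
time: 24.3
ee_pos: [0.4679, -0.1184, 0.1925]
eef_rot: [0.996, -0.091, 0.002, 0.001]
ft_force: [-0.0, -0.8, -0.1]
width: 0.0699
grip_force: 0.0
```

```bash
python3 ob.py "[]" -0.25 0.02 | head -1
python3 - <<'E'
from h import *
c=camera("side"); cv2.imwrite("pics/end.png",cv2.resize(c["image"][120:300,210:450,::-1],None,fx=3,fy=3,interpolation=cv2.INTER_CUBIC)); print(status.read_state()["ft_force"])
E
```

```text
t 24.30 tilt -0.2503 drive 19.8 (cmd 20) ft [ 0.6 -0.1  1.1] grip 0 w 0.0695
[ 1.10875529 -0.54558413  0.19572718]
```

View pics/end.png

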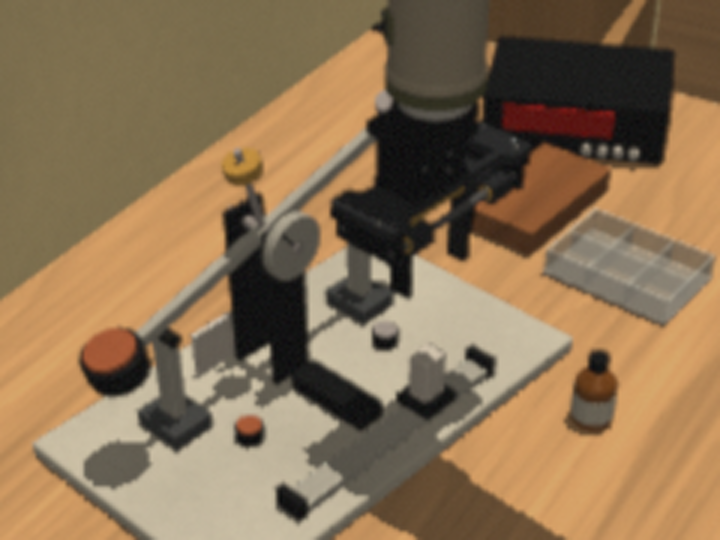

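The picture shows the beam lying on the specimen-side stand (cap at (115,350)). The slide block is free at (430,370), the gripper is clear above it, and the mounts, tray, wooden box and oil bottle in view are where they were.

```bash
python3 -c "
from bench import order; print(order.close_job())"
```

```text
the job is handed in; nothing more can be done
None
```

The job is handed in: the beam was within half a division of level at every reading from about 8 to 16 s, then lowered softly onto the specimen-side rest (tilt -0.250 rad) and the slide released at about 24 s; the balance point read about 38 mm of slide travel.

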